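# Switch the sandwich grill off and hold its lid half open

### The job

The empty sandwich grill is to be wiped: first turn the pointer switch on its deck to off, so that the pointer is home on the round dot at the front edge, and only then raise the lid by its handle and hold it open at 45 degrees. The lid falls shut if it is let go, so finish while still holding it by the handle, still, at that angle. Leave the jar, tins and shaker standing where they are.

Things in the scene. Friction and masses are not known exactly. Their poses are not given: they have to be found in the camera images.
- grill: sandwich grill, black base 155 mm deep, 250 wide, 58 high, fixed in place. Origin: under the middle of the base, on the surface; x to its back (hinge side), y to its left, z up; its front (-x) looks roughly to the robot. The steel lid covers its left part; a flat deck 70 mm wide along its right (-y) side, top at z = 60 mm, carries the switch.
- grill_lid (a joint): lid angle in rad: 0 shut (level), 0.785 = 45 degrees open, stop at 1.2. Steel lid 146 mm deep, 165 wide, 26 thick; shut, its top is at z = 96 mm, front edge at grill x = -75, right edge at y = -45. Hinged at the rear, the front rises. The hinge is free: it falls shut from every angle. 2 to 3 N at the handle lift it (lid and handle about 0.46 kg).
- lid_hinge (a point): point on the hinge axis at the middle of the lid's width: grill x = 70, y = 37.5, z = 72.5 mm. The axis runs along the grill's y. Axes as the grill's.
- lid_handle: lid handle: round turning wooden sleeve 14 mm thick, 92 long, along the grill's y, between two arms; origin at its middle. Shut: 182 mm in front of and 12.5 mm above the hinge axis (z = 85 mm), 30 mm gap to the lid's front edge. At lid angle a: 182.4 mm from the axis at elevation a + 0.069 rad (z = 210 mm at 45 degrees). Fingers can stay pointing down: the sleeve turns on its rod.
- switch (a joint): switch angle in rad: 1.3 = off (pointer straight to the grill's front, -x, at the round dot), 0 = on (pointer 1.3 rad clockwise from that, seen from above, at the short bar mark towards the lid), where it starts. It grows as it is turned anticlockwise, to off. An over-centre spring holds it at either stop: about 0.09 N m starts it, past the middle it snaps on to the other stop.
- switch_grip (a point): grip point of the switch on its upright axis (grill x = -25, y = -85, z = 86 mm). Handle: upright black blade 12 mm thick, 42 long, z = 67 to 98 mm, on a round foot 44 mm wide; the pointer end has a small low nose and a thin steel line on top. Axes turn with the switch: -x is the pointer direction. 40 mm from the axis to the lid's right edge.
- jar: bystander: round jar with a lid, 60 mm wide, 80 mm high; origin at its underside
- low_tin: bystander: low wide tin, 75 mm wide, 58 mm high; origin at its underside
- shaker: bystander: slim shaker, 44 mm wide, 90 mm high; origin at its underside
- tall_tin: bystander: narrower tin, 58 mm wide, 72 mm high; origin at its underside

How it is judged:
By the outcome, as a careful person would: the job done as asked, in the order asked, and still so for the second after the job is handed in, while the arm keeps its last pose, push and grip.
It also fails if it takes over 53 s, if anything falls off the work surface, if the arm or the gripper's body presses on something with over 40 N, if the wrist force passes 120 N, or if a joint passes its speed limit or range.

### The arm

A 6-joint arm with a two-finger parallel gripper is mounted at the origin on a cart in front of the work surface, level with it; the furniture and walls round the work are solid. World frame = base frame: x ahead of the robot, y to its left, z up, the work surface at z = 0. Lengths are in m, angles in rad, forces in N, time in s.
With the tool pointing down it reaches from about 0.25 to 0.775 m from the base axis. Payload 4 kg.
Tool frame: the origin (TCP) lies midway between the tips of the shut fingers; the grasp point (between the pads) lies 19 mm behind it; z points along the fingers, y is the line along which they close (so a half turn about z gives the same grasp; the last joint's range is limited). The gripper opens to 94 mm and grips with 3 to 60 N. Pads are 16 mm wide; open, the fingers measure 119 mm over their backs; the gripper's body (75 mm by 177 mm) begins 78 mm behind the grasp point.
Start: joints at [1.22, 0.087, 1.371, -0, 1.684, -0.103], TCP at [0.135, 0.533, 0.206] pointing down, gripper open.
Joint ranges: [-3.1, 3.1], [-0.76, 2.03], [0.27, 2.55], [-1.08, 4.22], [0.17, 2.65], [-2.57, 2.57]. Speed limits (rad/s): [2.79, 2.79, 3.14, 3.14, 3.14, 3.14].

### API

Orientations are given as a unit quaternion [x, y, z, w].
In Python, from bench import robot, snapshot, job gives the robot as it stands. The module is installed in compiled form; this text tells all that it offers.
- The arm moves only by the shell command python3 -m inch 'ROWS' [FORCE]. ROWS is JSON, a list of rows, each a list of 7 numbers: the shift along the tool's x, y, z in cm, then the turn, a rotation vector about the tool's x, y, z in degrees, then the opening, from 0 (shut) to 1 (fully open). In form: [[tx, ty, tz, ax, ay, az, claw], ...]. A call has 1 to 12 rows; each row is the pose to reach, as a shift and turn from the pose commanded when the call began, along the tool's axes at that moment; what a row does not reach only later rows make up. A row lasts 1/12 s, in which the tool goes at most 41.7 mm and 7.16 degrees, less where a joint would pass 70% of its speed; a pose out of reach is approached as far as the arm can. A call with a gripper value outside its range is refused whole. The fingers move at their own pace and stop on an object; FORCE is the grip in N (left out, the last holds). Time passes only in rows, so rows that repeat a pose let the fingers close. It gives the time, the measured TCP pose, the force, the opening and the grip force at its end, in the units of the state.
- robot.get_state(): the state, without advancing time (a new reading comes with each control period).
- snapshot(name): name is "scene" or "top"; returns a dict with "img" (420x560x3 uint8, red, green, blue), "depth" (420x560 float32, m along the optical axis (not along the pixel's ray), 0 where there is no reading), "intrinsics" (3x3 intrinsics, pixels), "pose" (4x4, takes a point from camera to world coordinates). Camera axes: x right, y down, z forward; pixel columns grow to the right and rows downward; lengths in m; the calibration is good to about 2 mm. A picture is of the moment at which its call begins.
- job.sign_off(): hands the job in; it is judged then, once.
The state is a dict: "time_s": time; "qpos": joint angles; "qd": joint speeds; "joint_efforts": joint torques, N m; "ee_pos": TCP position; "ee_rot": TCP orientation; "wrist_force": force on the tool from outside, world axes, zero at the start; "wrist_torque": the same for the moment, N m; "grip_width": opening from 0.0 (shut) to 1.0 (fully open); "gripper_force": force on a finger pad.
Only numpy, scipy, OpenCV 4.12 (cv2) and the standard library are available. Lean on these libraries where they do the work, as an engineer would, in place of code of your own. Each camera call takes 0.05 s, during which the arm holds its last target. There are 200 camera calls.

## Working session

There is one attempt and no reset: what is moved stays moved. The work goes in short steps, Python scripts to look and compute and a shell command to move; the robot and the scene stay as the last step left them, time stands still between calls to the robot, and variables do not carry over. Pictures are saved under pics/ and viewed, at most 10 in all, crops included, and the job is handed in when it is done.

```bash
mkdir -p pics
cat > h.py <<'E'
import numpy as np, cv2
from bench import robot, snapshot, job
from scipy.spatial.transform import Rotation as R
def take(n,f):
    s=snapshot(n); cv2.imwrite('pics/'+f+'.png',s['img'][:,:,::-1]); np.savez('/tmp/'+f,**s); return s
def cloud(s):
    K=s['intrinsics'];d=s['depth'];v,u=np.mgrid[:d.shape[0],:d.shape[1]]
    p=np.stack([(u-K[0,2])/K[0,0]*d,(v-K[1,2])/K[1,1]*d,d],-1)
    T=s['pose'];return p@T[:3,:3].T+T[:3,3]
E
python3 - <<'E'
from h import *
for n in('scene','top'): s=take(n,n+'0'); print(n,s['pose'].round(3).tolist())
st=robot.get_state();print(st)
E
```

```text
scene [[0.521, -0.642, 0.563, -0.031], [-0.853, -0.379, 0.358, -0.325], [-0.016, -0.667, -0.745, 0.814], [0.0, 0.0, 0.0, 1.0]]
top [[0.004, -0.985, 0.174, 0.376], [-0.999, -0.01, -0.034, 0.057], [0.035, -0.174, -0.984, 0.917], [0.0, 0.0, 0.0, 1.0]]
{'time_s': 0.1, 'qpos': array([ 1.21990961e+00,  8.78423894e-02,  1.37206029e+00, -5.78440551e-06,
        1.68358081e+00, -1.03099499e-01]), 'qd': array([ 0.00054925, -0.00185334, -0.0042525 ,  0.00062273, -0.00138228,
       -0.00017553]), 'joint_efforts': array([ 2.87215342e-03, -3.41256666e+01, -3.03300226e+01,  7.19957566e-02,
        3.04265111e-02, -8.12862140e-05]), 'ee_pos': array([0.13473437, 0.53275077, 0.20446409]), 'ee_rot': array([ 1.23577162e-01,  9.92334516e-01, -9.21813107e-04, -2.09964912e-04]), 'wrist_force': array([-0.7495914 ,  0.66469576,  0.33448299]), 'wrist_torque': array([-0.03409415,  0.02554406,  0.02710169]), 'gripper_force': 0.0, 'grip_width': 0.9970711404932076}
```

View pics/scene0.png

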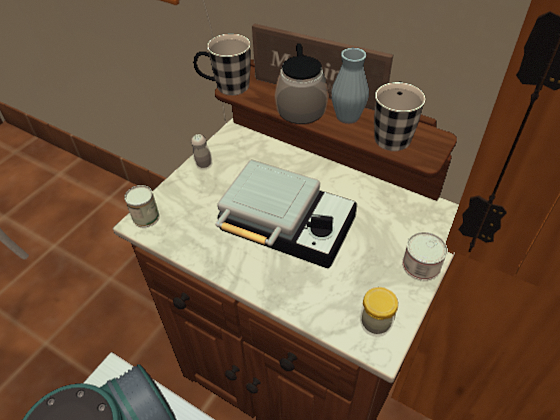

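View pics/top0.png

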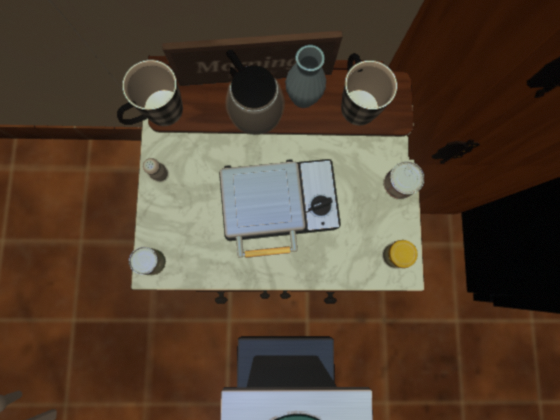

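The top view shows the wooden handle at about (268,252), the switch at (320,205) with its blade pointing towards the lid, and the dot at (323,224). The bystanders are well away at the left and right edges. Next I'll measure the handle and the grill.

Run:
```python
from h import *
for n in('top0','scene0'):
    s=np.load('/tmp/'+n+'.npz'); P=cloud(s); hsv=cv2.cvtColor(s['img'],cv2.COLOR_RGB2HSV)
    x,y,z=P[...,0],P[...,1],P[...,2]; h,S,V=cv2.split(hsv)
    m=(h>8)&(h<28)&(S>110)&(V>120)&(z>.06)&(z<.105)&(abs(y)<.25)&(x<.5)&(x>.2)
    _,lab,stt,_=cv2.connectedComponentsWithStats(m.astype(np.uint8)); i=1+stt[1:,4].argmax(); m=lab==i
    q=P[m]; c,(w,hh),a=cv2.minAreaRect(q[:,:2].astype(np.float32)); b=cv2.boxPoints((c,(w,hh),a))
    print(n,'handle',len(q),c,w,hh,a,q[:,2].max(), q.mean(0))
    # lid top
    m=(abs(z-.094)<.006)&(abs(y)<.3)&(x>.3)&(x<.65)&(S<90)
    _,lab,stt,_=cv2.connectedComponentsWithStats(m.astype(np.uint8)); m=lab==1+stt[1:,4].argmax()
    print(' lid',cv2.minAreaRect(P[m][:,:2].astype(np.float32)), np.median(P[m][:,2]))
    m=(abs(z-.06)<.005)&(abs(y)<.3)&(x>.3)&(x<.65)
    m&=(V>110)
    _,lab,stt,_=cv2.connectedComponentsWithStats(m.astype(np.uint8)); m=lab==1+stt[1:,4].argmax()
    print(' deck',cv2.minAreaRect(P[m][:,:2].astype(np.float32)), np.median(P[m][:,2]))
    m=(z>.09)&(z<.105)&(V<80)&(abs(y)<.3)&(x>.3)&(x<.65)
    q=P[m];print(' blade',len(q),cv2.minAreaRect(q[:,:2].astype(np.float32)))
```

```text
top0 handle 602 (0.4322682321071625, -0.2157365381717682) 0.05552513524889946 0.05448168143630028 47.22721862792969 0.08535501517543675 [ 0.43213879 -0.21572046  0.07980974]
 lid ((0.5219340920448303, 0.07453463226556778), (0.18759769201278687, 0.16441501677036285), 6.502521991729736) 0.09616751880875873
 deck ((0.5588663816452026, -0.04525450989603996), (0.1465262621641159, 0.0679500624537468), 6.701128959655762) 0.06002134654195357
 blade 156 ((0.5947936177253723, -0.1343023180961609), (0.08520131558179855, 0.3254205882549286), 27.62502670288086)
scene0 handle 827 (0.43370321393013, -0.21530884504318237) 0.05607818812131882 0.05684373527765274 28.96411895751953 0.08581447380826801 [ 0.43214833 -0.21609044  0.08096192]
 lid ((0.5242794752120972, 0.07397651672363281), (0.18887653946876526, 0.16394272446632385), 6.762821674346924) 0.09753285985250504
 deck ((0.563213050365448, -0.03825477510690689), (0.15331235527992249, 0.08033102750778198), 5.346940040588379) 0.06164984428139714
 blade 190 ((0.5559900999069214, -0.11157557368278503), (0.03750421479344368, 0.4089949429035187), 28.08388900756836)
```

Run:
```python
from h import *
for n in('top0','scene0'):
    s=np.load('/tmp/'+n+'.npz'); P=cloud(s); hsv=cv2.cvtColor(s['img'],cv2.COLOR_RGB2HSV)
    x,y,z=P[...,0],P[...,1],P[...,2]; h,S,V=cv2.split(hsv)
    m=(h>8)&(h<28)&(S>110)&(V>120)&(z>.06)&(z<.105)&(abs(y-.05)<.13)&(x<.5)&(x>.2)
    q=P[m]; print(n,'handle',len(q),cv2.minAreaRect(q[:,:2].astype(np.float32)),np.percentile(q[:,2],98))
    m=(z>.09)&(z<.105)&(V<90)&(abs(y+.045)<.06)&(x>.48)&(x<.65)
    q=P[m];print(' blade',len(q),cv2.minAreaRect(q[:,:2].astype(np.float32)),np.median(q[:,2]))
    m=(z>.091)&(z<.1)&(S<90)&(x>.46)&(x<.65)&(abs(y-.07)<.12)
    print(' lid',cv2.minAreaRect(P[m][:,:2].astype(np.float32)))
    yaw=np.radians(6.6);Rz=np.array([[np.cos(yaw),-np.sin(yaw)],[np.sin(yaw),np.cos(yaw)]])
    hb=np.array(cv2.minAreaRect(P[(h>8)&(h<28)&(S>110)&(V>120)&(z>.06)&(z<.105)&(abs(y-.05)<.13)&(x<.5)&(x>.2)][:,:2].astype(np.float32))[0])
    print(' switch from handle',hb+Rz@np.array([-.025+.112,-.085-.0375]))
    print(np.array2string(s['intrinsics'][0,0]))
```

```text
top0 handle 277 ((0.4336250126361847, 0.06470246613025665), (0.012759245000779629, 0.08970613777637482), 6.345273017883301) 0.09400190516234222
 blade 115 ((0.5531230568885803, -0.03314909338951111), (0.13742955029010773, 0.06112770736217499), 5.966835021972656) 0.09715903831110284
 lid ((0.5385279059410095, 0.054886344820261), (0.1565595418214798, 0.20551906526088715), 6.433891296386719)
 switch from handle [ 0.53412824 -0.04698617]
408.89291981
scene0 handle 322 ((0.43469130992889404, 0.06657353043556213), (0.015482258051633835, 0.09481470286846161), 5.730020046234131) 0.09572929242589608
 blade 128 ((0.5626470446586609, -0.03437904268503189), (0.0741250067949295, 0.040430765599012375), 24.16227149963379) 0.09712731507566486
 lid ((0.538424551486969, 0.054704319685697556), (0.16504216194152832, 0.2055382877588272), 6.942742824554443)
 switch from handle [ 0.53519454 -0.0451151 ]
502.4608128
```

```bash
cat >> h.py <<'E'
def to(p,yd):
    st=robot.get_state(); A=R.from_quat(st['ee_rot']); ty=A.as_matrix()[:,1]; c=np.degrees(np.arctan2(ty[1],ty[0]))
    az=-((yd-c+90)%180-90); print('shift cm',(A.inv().apply(np.array(p)-st['ee_pos'])*100).round(2),'az',round(az,1),'q6',st['qpos'][5].round(2))
E
python3 - <<'E'
from h import *
s=np.load('/tmp/scene0.npz');P=cloud(s);x,y,z=P[...,0],P[...,1],P[...,2]
for a in(.1,.15,.2,.25,.3):
    m=(z>a)&(z<a+.05)&(abs(y+.02)<.25)&(x>.4); print(a,np.percentile(x[m],[1,5]) if m.any() else 0)
to((.534,-.045,.15),21.9)
E
```

```text
0.1 [0.49040699 0.50843196]
0.15 [0.64225826 0.65108072]
0.2 [0.63889646 0.64223577]
0.25 [0.64137326 0.65233207]
0.3 [0.64014978 0.67677444]
shift cm [-52.88 -46.21   5.52] az 53.9 q6 -0.1
```

Run:
```python
from h import *
for n in('scene0','top0'):
  s=np.load(f'/tmp/{n}.npz');P=cloud(s);x,y,z=P[...,0],P[...,1],P[...,2]
  for a in np.arange(.1,.4,.02):
    m=(z>a)&(z<a+.02)&(abs(y+.05)<.07)&(x>.6); print(n,a.round(2),m.sum(),x[m].min().round(3) if m.any() else 0)
```

```text
scene0 0.1 118 0.606
scene0 0.12 216 0.966
scene0 0.14 426 0.966
scene0 0.16 480 0.651
scene0 0.18 2220 0.647
scene0 0.2 888 0.661
scene0 0.22 1000 0.659
scene0 0.24 1434 0.657
scene0 0.26 1724 0.656
scene0 0.28 1673 0.654
scene0 0.3 1262 0.698
scene0 0.32 848 0.698
scene0 0.34 138 0.967
scene0 0.36 0 0
scene0 0.38 0 0
scene0 0.4 0 0
top0 0.1 382 0.966
top0 0.12 325 0.966
top0 0.14 0 0
top0 0.16 13 0.649
top0 0.18 2757 0.647
top0 0.2 373 0.659
top0 0.22 370 0.657
top0 0.24 653 0.655
top0 0.26 839 0.654
top0 0.28 878 0.654
top0 0.3 855 0.698
top0 0.32 350 0.697
top0 0.34 0 0
top0 0.36 0 0
top0 0.38 0 0
top0 0.4 0 0
```

```bash
python3 -m inch '[[-4,-3.5,0.5,0,0,7,0.5],[-8,-7,1,0,0,14,0.5],[-12,-10.5,1.5,0,0,21,0.5],[-15,-13,2,0,0,28,0.5],[-18,-16,2,0,0,34,0.5],[-21,-18.5,2,0,0,40,0.5],[-24,-21,2,0,0,46,0.5],[-27,-23.5,2,0,0,52,0.5],[-30,-26,2,0,0,54,0.5],[-33,-29,2,0,0,54,0.5],[-36,-31.5,2,0,0,54,0.5],[-39,-34,2,0,0,54,0.5]]' 40
```

```text
time_s: 1.1
ee_pos: [0.4193, 0.1209, 0.1852]
ee_rot: [0.561, 0.828, 0.0, -0.0]
wrist_force: [0.7, 0.7, 0.3]
grip_width: 0.503
gripper_force: 0.0
```

Run:
```python
from h import *
to((.534,-.045,.14),21.9)
```

```text
shift cm [-19.66   4.49   4.52] az -0.1 q6 -0.23
```

```bash
python3 -m inch '[[-4,1,0,0,0,0,0.5],[-8,2,0,0,0,0,0.5],[-12,3,1,0,0,0,0.5],[-16,4,2,0,0,0,0.5],[-19.7,4.5,3,0,0,0,0.5],[-19.7,4.5,4.5,0,0,0,0.5],[-19.7,4.5,4.5,0,0,0,0.5],[-19.7,4.5,4.5,0,0,0,0.5]]' 40
python3 - <<'E'
from h import *
to((.534,-.045,.071),21.9)
take('top','top1');s=take('scene','scene1')
a=cv2.imread('pics/top1.png')[120:300,200:440];b=cv2.imread('pics/scene1.png')[110:290,190:430]
cv2.imwrite('pics/c1.png',cv2.resize(np.vstack([a,b]),None,fx=1.65,fy=1.65,interpolation=2))
E
```

```text
time_s: 1.77
ee_pos: [0.5328, -0.0432, 0.1389]
ee_rot: [0.561, 0.828, -0.001, -0.002]
wrist_force: [0.0, 0.7, 1.6]
grip_width: 0.502
gripper_force: 0.0
shift cm [-0.23  0.07  6.79] az -0.1 q6 -0.57
```

View pics/c1.png

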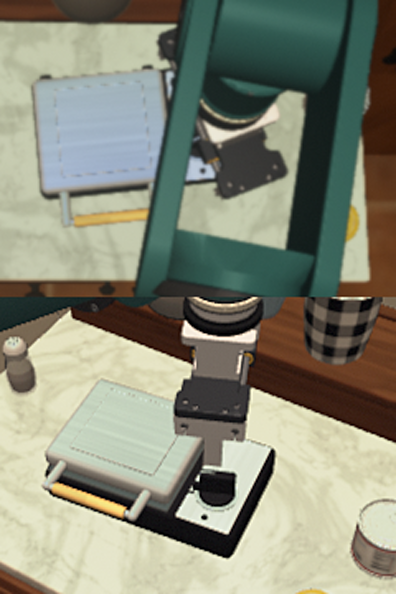

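The crop shows the gripper above the switch, with the lid handle clear and the shelf not touched. Now I'll go down and grip the blade.

```bash
python3 -m inch '[[-0.2,0,2,0,0,0,0.5],[-0.2,0,4,0,0,0,0.5],[-0.2,0,5.5,0,0,0,0.5],[-0.2,0,6.7,0,0,0,0.5],[-0.2,0,6.7,0,0,0,0.5],[-0.2,0,6.7,0,0,0,0.3],[-0.2,0,6.7,0,0,0,0.1],[-0.2,0,6.7,0,0,0,0.0],[-0.2,0,6.7,0,0,0,0.0],[-0.2,0,6.7,0,0,0,0.0]]' 40
python3 - <<'E'
from h import *
s=take('scene','scene2')
cv2.imwrite('pics/c2.png',cv2.resize(cv2.imread('pics/scene2.png')[130:290,230:430],None,fx=3,fy=3,interpolation=2))
E
```

```text
time_s: 2.7
ee_pos: [0.5352, -0.0453, 0.0745]
ee_rot: [0.561, 0.828, 0.0, 0.001]
wrist_force: [0.3, 0.3, -0.1]
grip_width: 0.184
gripper_force: 0.0
```

View pics/c2.png

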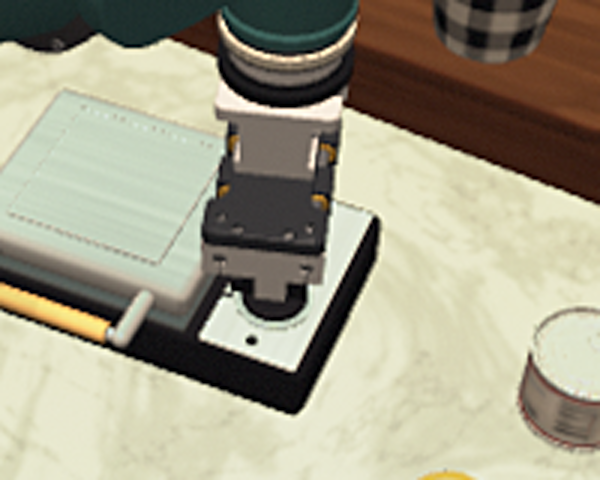

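The fingers straddle the blade and are still closing. I'll finish the grip, then turn anticlockwise.

```bash
python3 -m inch '[[0,0,0,0,0,0,0],[0,0,0,0,0,0,0],[0,0,0,0,0,0,0],[0,0,0,0,0,-6,0],[0,0,0,0,0,-13,0],[0,0,0,0,0,-20,0],[0,0,0,0,0,-27,0],[0,0,0,0,0,-34,0],[0,0,0,0,0,-41,0]]' 40
python3 -c "
from h import *
to((.534,-.045,.074),96.4); print(robot.get_state()['wrist_torque'])"
```

```text
time_s: 3.5
ee_pos: [0.5342, -0.046, 0.0741]
ee_rot: [0.232, 0.973, -0.001, -0.0]
wrist_force: [-1.3, -2.7, 5.1]
grip_width: 0.127
gripper_force: 40.0
shift cm [0.06 0.08 0.01] az -33.3 q6 -1.29
[-0.32486512  0.60155631 -0.02881429]
```

```bash
python3 -m inch '[[0,0,0,0,0,-7,0],[0,0,0,0,0,-14,0],[0,0,0,0,0,-21,0],[0,0,0,0,0,-28,0],[0,0,0,0,0,-34,0],[0,0,0,0,0,-35,0],[0,0,0,0,0,-35,0]]' 40
python3 -c "
from h import *
to((.534,-.045,.074),96.4); print(robot.get_state()['wrist_torque'])"
```

```text
time_s: 4.08
ee_pos: [0.534, -0.0468, 0.0741]
ee_rot: [-0.066, 0.998, -0.001, -0.001]
wrist_force: [-2.9, -4.5, 4.6]
grip_width: 0.124
gripper_force: 40.2
shift cm [-0.02  0.17  0.01] az 1.2 q6 -1.89
[-0.59619489  0.80506218 -0.453218  ]
```

```bash
python3 -m inch '[[0,0,0,0,0,0,0.35],[0,0,0,0,0,0,0.35],[0,0,0,0,0,0,0.35],[0,0,-2,0,0,0,0.35],[0,0,-5,0,0,0,0.35],[0,0,-9,0,0,0,0.35],[4,0,-12,0,0,0,0.5],[8,0,-12,0,0,0,0.5],[11.5,0,-12,0,0,0,0.5],[11.5,0,-12,0,0,0,0.5]]' 40
python3 - <<'E'
from h import *
to((.434,.0655,.15),6.4)
s=take('scene','scene3');take('top','top3')
a=cv2.imread('pics/top3.png')[120:300,200:440];b=cv2.imread('pics/scene3.png')[110:290,190:430]
cv2.imwrite('pics/c3.png',cv2.resize(np.vstack([a,b]),None,fx=1.65,fy=1.65,interpolation=2))
E
```

```text
time_s: 4.92
ee_pos: [0.4154, -0.0603, 0.1933]
ee_rot: [-0.067, 0.998, 0.0, -0.001]
wrist_force: [0.8, -0.5, -1.1]
grip_width: 0.497
gripper_force: 0.0
shift cm [-3.54 12.22  4.33] az -88.7 q6 -1.98
```

View pics/c3.png

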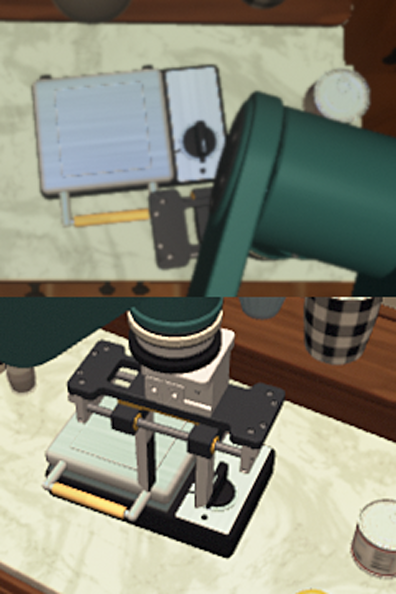

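The pointer now sits straight at the front dot, so the switch is off. Next I'll go to the handle, turning clockwise because of the joint 6 range.

```bash
python3 -m inch '[[0,1,0,0,0,7,0.5],[0,2,0,0,0,14,0.5],[-0.5,3.5,0,0,0,21,0.5],[-1,5,0,0,0,28,0.5],[-1.5,6.5,0,0,0,35,0.4],[-2,8,0,0,0,42,0.4],[-2.5,9,0,0,0,49,0.35],[-3,10,0,0,0,56,0.35],[-3.5,11,0,0,0,63,0.35],[-3.5,12,1,0,0,70,0.35],[-3.5,12.2,2,0,0,77,0.35],[-3.5,12.2,3,0,0,84,0.35]]' 40
python3 - <<'E'
from h import *
to((.434,.0655,.12),6.4)
s=take('scene','scene4');take('top','top4')
for n in('top4','scene4'):
    s=np.load(f'/tmp/{n}.npz'); P=cloud(s); hsv=cv2.cvtColor(s['img'],cv2.COLOR_RGB2HSV)
    x,y,z=P[...,0],P[...,1],P[...,2]; h,S,V=cv2.split(hsv)
    m=(h>8)&(h<28)&(S>110)&(V>120)&(z>.06)&(z<.105)&(abs(y-.05)<.13)&(x<.5)&(x>.2)
    q=P[m]; print(n,'handle',len(q),cv2.minAreaRect(q[:,:2].astype(np.float32)) if len(q)>5 else 0)
E
```

```text
time_s: 6.02
ee_pos: [0.4402, 0.0664, 0.1627]
ee_rot: [0.619, 0.786, 0.0, -0.0]
wrist_force: [-0.1, -0.6, -0.6]
grip_width: 0.349
gripper_force: 0.0
shift cm [ 0.06 -0.63  4.27] az 7.2 q6 -0.22
top4 handle 0 0
scene4 handle 328 ((0.43395060300827026, 0.06700411438941956), (0.016318393871188164, 0.0954543799161911), 4.419264316558838)
```

```bash
python3 -m inch '[[0,-0.6,1,0,0,7,0.35],[0,-0.6,3,0,0,7,0.35],[0,-0.6,4,0,0,7,0.35],[0,-0.6,4,0,0,7,0.35],[0,-0.6,4,0,0,7,0.35]]' 40
python3 - <<'E'
from h import *
to((.434,.0655,.066),6.4)
take('scene','scene5')
cv2.imwrite('pics/c5.png',cv2.resize(cv2.imread('pics/scene5.png')[130:290,180:380],None,fx=3,fy=3,interpolation=2))
E
```

```text
time_s: 6.53
ee_pos: [0.4331, 0.0635, 0.1232]
ee_rot: [0.663, 0.748, -0.0, -0.001]
wrist_force: [0.8, -0.1, 0.6]
grip_width: 0.349
gripper_force: 0.0
shift cm [0.19 0.12 5.72] az 0.5 q6 -0.1
```

View pics/c5.png

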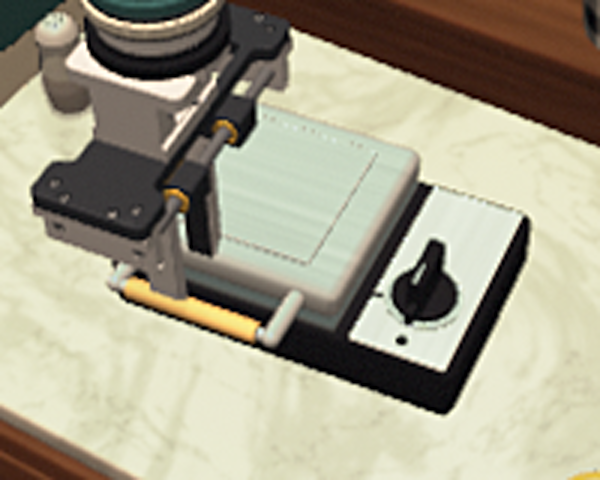

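The fingers straddle the handle above its middle, and the switch points at the dot. I'll go down and grip.

```bash
python3 -m inch '[[0.2,0.1,1.5,0,0,0,0.35],[0.2,0.1,3,0,0,0,0.35],[0.2,0.1,4.5,0,0,0,0.35],[0.2,0.1,5.6,0,0,0,0.35],[0.2,0.1,5.6,0,0,0,0.35],[0.2,0.1,5.6,0,0,0,0.2],[0.2,0.1,5.6,0,0,0,0],[0.2,0.1,5.6,0,0,0,0],[0.2,0.1,5.6,0,0,0,0],[0.2,0.1,5.6,0,0,0,0]]' 25
python3 - <<'E'
from h import *
s=robot.get_state();print(s['ee_pos'],s['ee_rot'],s['wrist_force'])
# arc offsets
p0=s['ee_pos'];A=R.from_quat(s['ee_rot']);yaw=np.radians(6.4);r=.1824
for d in list(range(0,46,3)):
    a=np.radians(d)+.069
    dx=r*(np.cos(.069)-np.cos(a));dz=r*(np.sin(a)-np.sin(.069))
    print(d,(A.inv().apply([dx*np.cos(yaw),dx*np.sin(yaw),dz])*100).round(2))
E
```

```text
time_s: 7.42
ee_pos: [0.435, 0.0656, 0.0688]
ee_rot: [0.664, 0.748, 0.001, 0.001]
wrist_force: [0.9, -0.4, 0.7]
grip_width: 0.139
gripper_force: 25.0
[0.43495962 0.06556246 0.06875202] [0.66390863 0.74781198 0.00114991 0.00112359] [ 0.86827371 -0.36335574  0.74826695]
0 [0. 0. 0.]
3 [-0.    0.09 -0.95]
6 [-0.    0.24 -1.89]
9 [-0.    0.43 -2.83]
12 [-0.01  0.67 -3.75]
15 [-0.01  0.96 -4.66]
18 [-0.01  1.3  -5.56]
21 [-0.01  1.68 -6.43]
24 [-0.02  2.11 -7.29]
27 [-0.02  2.58 -8.12]
30 [-0.02  3.1  -8.92]
33 [-0.03  3.65 -9.7 ]
36 [ -0.03   4.25 -10.44]
39 [ -0.04   4.88 -11.16]
42 [ -0.04   5.55 -11.84]
45 [ -0.05   6.26 -12.48]
```

```bash
python3 -m inch '[[0,0.1,-0.9,0,0,0,0],[0,0.2,-1.9,0,0,0,0],[0,0.4,-2.8,0,0,0,0],[0,0.7,-3.8,0,0,0,0],[0,1,-4.7,0,0,0,0],[0,1.3,-5.6,0,0,0,0],[0,1.7,-6.4,0,0,0,0],[0,2.1,-7.3,0,0,0,0],[0,2.6,-8.1,0,0,0,0],[0,3.1,-8.9,0,0,0,0],[0,3.6,-9.7,0,0,0,0],[0,3.6,-9.7,0,0,0,0]]' 25
python3 - <<'E'
from h import *
s=robot.get_state()
p0=np.array([.435,.0656,.0688]);yaw=np.radians(6.4);d=s['ee_pos']-p0
u=d[0]*np.cos(yaw)+d[1]*np.sin(yaw);r=.1824
print(d,u,np.degrees(np.arctan2(d[2]+r*np.sin(.069),r*np.cos(.069)-u)-.069),s['gripper_force'])
to(p0+[.0626*np.cos(yaw),.0626*np.sin(yaw),.1248],6.4)
E
```

```text
time_s: 8.42
ee_pos: [0.4711, 0.0697, 0.1662]
ee_rot: [0.664, 0.748, 0.001, 0.001]
wrist_force: [3.0, -1.5, -3.9]
grip_width: 0.141
gripper_force: 25.0
[0.03606284 0.00414018 0.09743467] 0.03629959818224168 33.107454854991005 24.99870479106903
shift cm [-0.03  2.64 -2.73] az 0.4 q6 -0.09
```

```bash
python3 -m inch '[[0,0.6,-0.8,0,0,0,0],[0,1.25,-1.5,0,0,0,0],[0,1.9,-2.1,0,0,0,0],[0,2.6,-2.75,0,0,0,0],[0,2.6,-2.75,0,0,0,0],[0,2.6,-2.75,0,0,0,0],[0,2.6,-2.75,0,0,0,0]]' 25
python3 - <<'E'
from h import *
s=robot.get_state()
p0=np.array([.435,.0656,.0688]);yaw=np.radians(6.4);d=s['ee_pos']-p0
u=d[0]*np.cos(yaw)+d[1]*np.sin(yaw);r=.1824
print(np.degrees(np.arctan2(d[2]+r*np.sin(.069),r*np.cos(.069)-u)-.069),np.hypot(d[2]+r*np.sin(.069),r*np.cos(.069)-u),s['wrist_force'])
S=take('scene','scene6');take('top','top6')
a=cv2.imread('pics/top6.png')[120:300,180:440];b=cv2.imread('pics/scene6.png')[100:280,180:440]
cv2.imwrite('pics/c6.png',cv2.resize(np.vstack([a,b]),None,fx=1.65,fy=1.65,interpolation=2))
# lid plane
P=cloud(S);c=np.cos(yaw);sn=np.sin(yaw)
hx,hy=.435+.182*c,.0656+.182*sn
gx=(P[...,0]-hx)*c+(P[...,1]-hy)*sn; gy=-(P[...,0]-hx)*sn+(P[...,1]-hy)*c; z=P[...,2]-.0725
m=(gx<-.03)&(gx>-.09)&(abs(gy)<.075)&(z>.02)&(z<.14)&(abs(z+gx-.033)<.02)
x,y=gx[m],z[m]
for _ in range(4):
    k=np.polyfit(x,y,1); e=abs(y-np.polyval(k,x)); g=e<.005; x,y=x[g],y[g]
print('plane deg',np.degrees(np.arctan(-k[0])),len(x))
E
```

```text
time_s: 9.0
ee_pos: [0.4942, 0.0724, 0.1917]
ee_rot: [0.664, 0.748, -0.001, -0.001]
wrist_force: [-1.2, -2.2, -1.5]
grip_width: 0.137
gripper_force: 25.0
43.96745142218474 0.18253246938960577 [-1.15258719 -2.19336599 -1.46271759]
plane deg 39.32032374470716 214
```

View pics/c6.png

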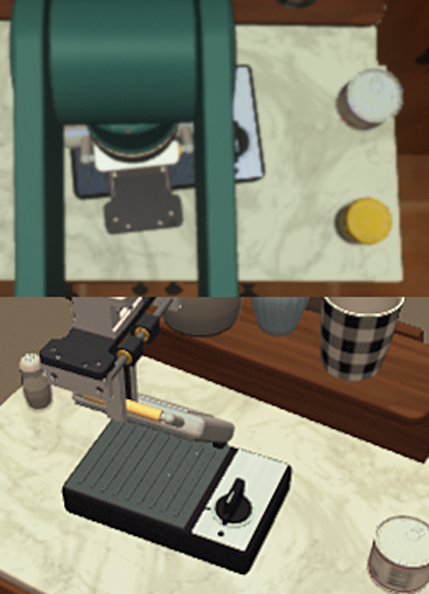

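The lid is raised in the grip at about 44°, with the switch still at the dot and the bystanders untouched. The plane fit had few points because the lid top is mostly hidden, so I trust the handle geometry. Now a small trim.

```bash
python3 -m inch '[[0,0.1,-0.1,0,0,0,0],[0,0.15,-0.15,0,0,0,0],[0,0.15,-0.15,0,0,0,0],[0,0.15,-0.15,0,0,0,0],[0,0.15,-0.15,0,0,0,0],[0,0.15,-0.15,0,0,0,0],[0,0.15,-0.15,0,0,0,0]]' 25
python3 - <<'E'
from h import *
s=robot.get_state()
p0=np.array([.435,.0656,.0688]);yaw=np.radians(6.4);d=s['ee_pos']-p0
u=d[0]*np.cos(yaw)+d[1]*np.sin(yaw);r=.1824
print(np.degrees(np.arctan2(d[2]+r*np.sin(.069),r*np.cos(.069)-u)-.069),np.hypot(d[2]+r*np.sin(.069),r*np.cos(.069)-u),s['wrist_force'])
S=take('scene','scene7'); P=cloud(S); hsv=cv2.cvtColor(S['img'],cv2.COLOR_RGB2HSV);h,Q,V=cv2.split(hsv)
x,y,z=P[...,0],P[...,1],P[...,2]
m=(h>8)&(h<28)&(Q>110)&(V>120)&(z>.17)&(z<.23)&(abs(y-.06)<.08)&(x<.56)&(x>.44)
q=P[m];print('sleeve',len(q),q.mean(0),np.percentile(q[:,2],[2,50,98]))
E
```

```text
time_s: 9.68
ee_pos: [0.4966, 0.0728, 0.1938]
ee_rot: [0.664, 0.748, -0.0, 0.0]
wrist_force: [-2.6, -4.1, 0.9]
grip_width: 0.14
gripper_force: 25.0
44.95000827914559 0.182494603362941 [-2.55492372 -4.11401683  0.90307112]
sleeve 177 [0.49574384 0.05404121 0.2149665 ] [0.20822945 0.21563605 0.21959055]
```

```bash
python3 -c "
from bench import robot,job
import numpy as np
print(abs(robot.get_state()['qd']).max()); print(job.sign_off())"
```

```text
0.0021018190057455303
the job is handed in; nothing more can be done
None
```

The job is handed in: the switch was turned off first, with its pointer on the dot, and the arm is now holding the lid by its handle, still, at about 45° (44.95° worked out from the tool position); the jar, tins and shaker were not touched.

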